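# Free the calibration weight from the locked weight locker

### The job

The drawer of the weight locker is latched: push the release pin from its stand through the small hole in the locker's sloping panel to trip the hidden catch, so that the drawer springs out. Then stand the calibration weight from the drawer upright in the middle of the balance's pan, push the drawer fully home so that its catch holds it again, and leave the pin hanging in its stand as you found it. Do not shift the timer, the brush, the beaker or the roll of tape.

Things in the scene. Friction and masses are not known exactly. Their poses are not given: they have to be found in the camera images.
- locker: The weight locker, fixed to the worktop: white box 130 mm deep (x), 110 mm wide (y), with a grey front panel that slopes back at 35 degrees to the horizontal. Origin: centre of its underside; its own x points from the front to the back, y to its left, z up. The front is upright to z = 56 mm at x = -65 mm, then the slope rises to z = 115.5 mm at x = +20 mm; the top is flat behind that.
- access_hole (a point): Centre of the mouth of the access hole, on the sloping panel's outer face at x = -20, y = +22, z = 87.5 mm of the locker. The hole is 12 mm wide, ringed with steel, bored square to the panel through its 10 mm thickness: the pin goes in along the locker's direction (sin 35 deg, 0, -cos 35 deg), that is, forward and down, 35 degrees from vertical. The point's axes are the locker's.
- catch_pad (a point): Hidden in the locker: middle of the upper face of the catch's steel pad (30 x 24 mm), 24 mm from the hole's mouth straight along the hole (so the pin's tip must go about 31 to 32 mm in from the mouth). It is one end of a spring seesaw and sinks as it is pressed; the drawer is let go after 3 to 6 mm of sinking and the stop comes after about 7.5 mm (33 mm from the mouth). It takes about 2 N at first and 6 N at the stop.
- catch (a joint): Angle of the hidden catch, rad: 0 at rest (spring-held), about 0.35 fully pressed.
- drawer (a joint): How far the drawer is out, m: about 0.001 latched, 0.075 fully out. A damped spring drives it out slowly (under a second) once it is let go, and must be overcome (about 3 N, and some 5 N more for the last 15 mm, where the catch's tooth is lifted) to push it home; the catch snaps in by itself at 0, and the drawer can be pushed up to 4 mm past that.
- drawer_front (a point): Middle of the outer face of the drawer's front plate (96 mm wide, 43 mm high, its middle 27.5 mm above the worktop); moves with the drawer, which slides along the locker's -x towards the robot. Axes as the locker's.
- nest (a point): Centre of the drawer's floor (10 mm above the worktop) inside a ring 34 mm wide and 3 mm high, in which the weight stands; moves with the drawer, 42.5 mm behind the outer face of its front plate. With the drawer fully out it lies 40 mm in front of the locker. The drawer's side walls stand 42 mm to either side and reach 8 mm above the floor; the front plate reaches 39 mm above the floor.
- weight_mid (a point): Small silvery calibration weight with a knob, 22 mm wide, 32 mm high, 30 g; this point is its centre, 16 mm above its underside, z up along it. Best held across its straight body (22 mm wide up to about 18 mm above its underside; it narrows above). It starts upright in the drawer's nest, inside the locker.
- pin_grip (a point): Centre of the handle of the release pin: black square bar 14 x 14 mm (sides along this point's x and y), 46 mm long (z), rounded edges. Below the handle come a round flange 22 mm wide and 4 mm thick and a steel shaft 5 mm thick with a round end. z points from the tip to the handle; whole pin 120 mm, 45 g.
- pin_tip (a point): The free end of the pin's shaft, on its axis 97 mm below the handle's centre and 70 mm below the flange's underside.
- stand_hole (a point): Centre of the 12 mm hole in the top plate of the pin's stand, on the plate's upper face 80 mm above the worktop; the stand is fixed, 70 x 70 mm, plate 56 x 60 mm and 8 mm thick on two side posts. The pin hangs upright through the hole with its flange on the plate (handle's centre 27 mm above this point).
- pan_centre (a point): Centre of the upper face of the balance's round steel pan, 74 mm wide, 25 mm above the worktop. The balance is fixed, white, 110 x 100 mm.
- timer: Bystander: white kitchen timer, 62 x 68 x 18 mm, lying on its back; origin at the centre of its underside.
- nail_brush: Bystander: grey nail brush with a bow handle, 30 x 85 x 55 mm; origin at the centre of its underside.
- beaker: Bystander: small glass beaker, 54 mm wide, 69 mm high; origin at the centre of its underside.
- tape: Bystander: roll of masking tape lying flat, 100 mm wide, 25 mm high; origin at the centre of its underside.
There are look-alikes about, which are no part of the job. Of the things that look like the part that bears pin_grip, the smaller one is meant.

How it is judged:
On the way, in this order (a step that is already met when the one before it is completed fails the run):
1. the hidden catch is pressed with the tip of the pin (value of joint catch above 0.1 rad and distance between pin_tip and catch_pad below 0.02 m), for 0.02 s.
2. the drawer has sprung out (value of joint drawer above 0.06 m), for 0.1 s.
3. the weight stands upright in the middle of the balance's pan (horizontal distance between weight_mid and pan_centre below 0.022 m and z of weight_mid in the frame of pan_centre between 0.012 and 0.02 m and angle between weight_mid's own z axis and vertical below 0.12 rad), for 0.3 s.
At the end, for the whole second after the job is handed in: The drawer is home (within 4 mm) with its catch dropped in, the weight stands upright (within 7 degrees) on the balance's pan within 22 mm of its middle, and the pin hangs upright (within 7 degrees) in the stand's hole with its flange down on the plate (within 4 mm) (all of step 3 and value of joint drawer below 0.004 m and value of joint catch below 0.08 rad and horizontal distance between pin_grip and stand_hole below 0.008 m and z of pin_grip in the frame of stand_hole below 0.031 m and z of pin_tip in the frame of stand_hole below -0.06 m and angle between pin_grip's own z axis and vertical below 0.12 rad); the robot touches nothing.
It fails at once if the timer is shifted by more than 30 mm (distance of timer from where it was at the start of the episode above 0.03 m).
It fails at once if the nail brush is shifted by more than 30 mm (distance of nail_brush from where it was at the start of the episode above 0.03 m).
It fails at once if the small beaker is shifted by more than 30 mm (distance of beaker from where it was at the start of the episode above 0.03 m).
It fails at once if the roll of tape is shifted by more than 30 mm (distance of tape from where it was at the start of the episode above 0.03 m).
It also fails if it takes over 61 s, if anything falls off the work surface, if the arm or the gripper's body presses on something with over 40 N, if the wrist force passes 120 N, or if a joint passes its speed limit or range.

### The arm

A 6-joint arm with a two-finger parallel gripper is mounted at the origin on a cart in front of the work surface, level with it; the furniture and walls round the work are solid. World frame = base frame: x ahead of the robot, y to its left, z up, the work surface at z = 0. Lengths are in m, angles in rad, forces in N, time in s.
With the tool pointing down it reaches from about 0.375 to 0.925 m from the base axis. Payload 5.7 kg.
Tool frame: the origin (TCP) lies between the finger pads; the fingertips stand bot.tcp_to_tips ahead of it and the grasp point (between the pads) lies 6 mm ahead of it (bot.tcp_to_tips is the distance from the TCP to the fingertips, in m); z points along the fingers, y is the line along which they close (so a half turn about z gives the same grasp; the last joint's range is limited). The gripper opens to 85 mm and grips with 20 to 120 N. Pads are 22 mm wide; open, the fingers measure 114 mm over their backs; the gripper's body (76 mm by 85 mm) begins 54 mm behind the grasp point. The pads swing forward as they close: fully open they stand 13 mm farther back than shut.
Start: joints at [-1.243, 0.359, 1.51, -0, 1.272, -0.115], TCP at [0.257, -0.542, 0.256] pointing down, gripper open.
Joint ranges: [-2.97, 2.97], [-1.01, 2.36], [0.21, 2.38], [-0.96, 4.11], [0.2, 2.71], [-2.98, 2.98]. Speed limits (rad/s): [2.39, 2.39, 3.14, 3.14, 3.14, 3.14].

### API

Orientations are given as [roll, pitch, yaw] about the fixed x, y, z axes, in that order (R = Rz(yaw) Ry(pitch) Rx(roll)).
In Python, from plant import bot, vision, job gives the robot as it stands.
- The arm moves only by the tool drive_tool, never from a script. Its argument "targets" is a list that holds one entry, the list of rows, each a list of 7 numbers: the opening, from 0 (shut) to 1 (fully open), then the shift along the world's x, y, z in m, then the turn, a rotation vector about the world's x, y, z in degrees. A call has 1 to 10 rows; each row is the pose to reach, as a shift and turn from the pose commanded when the call began; what a row does not reach only later rows make up. A row lasts 1/10 s, in which the tool goes at most 50 mm and 8.59 degrees, less where a joint would pass 70% of its speed; a pose out of reach is approached as far as the arm can. A call with a gripper value outside its range is refused whole. The fingers move at their own pace and stop on an object; the grip force is fixed at half the most. Time passes only in rows, so rows that repeat a pose let the fingers close. It gives the time, the measured TCP pose, the force, the opening and the grip force at its end, in the units of the state.
- bot.sense(): the state, without advancing time (a new reading comes with each control period).
- vision.capture(name): name is "side" or "top"; returns a dict with "pixels" (420x560x3 uint8, red, green, blue), "fov_y" (degrees; the focal length in pixels is half the picture's height over the tangent of half this angle, whatever the lens; pixels are square), "cx", "cy" (the principal point, pixels), "xyz" and "orientation" of the camera in the world. Camera axes: x right, y up, looking along -z (the intrinsics and any distortion apply to the point x, -y, -z); pixel columns grow to the right and rows downward; lengths in m; the calibration is good to about 2 mm. A picture is of the moment at which its call begins. There is no depth.
- job.hand_in(): hands the job in; it is judged then, once.
The state is a dict: "time": time; "qpos": joint angles; "qd": joint speeds; "joint_torque": joint torques, N m; "tcp_pos": TCP position; "tcp_rot": TCP orientation; "force": force on the tool from outside, world axes, zero at the start; "wrist_torque": the same for the moment, N m; "finger_gap": finger opening in m; "gripper_force": force on a finger pad.
Only numpy, scipy, OpenCV 4.12 (cv2) and the standard library are available. Lean on these libraries where they do the work, as an engineer would, in place of code of your own. Each camera call takes 0.05 s, during which the arm holds its last target. There are 200 camera calls.

## Working session

There is one attempt and no reset: what is moved stays moved. The work goes in short steps, Python scripts to look and compute and a tool call to move; the robot and the scene stay as the last step left them, time stands still between calls to the robot, and variables do not carry over. Pictures are saved under pics/ and viewed, at most 10 in all, crops included, and the job is handed in when it is done.

Besides the shell and the picture viewer there is one more tool, called after "Call:" as name(argument=value, ...) on one line, values as JSON. drive_tool: Moves the arm, as the interface text tells. Its arguments: {"type":"object","properties":{"targets":{"type":"array","items":{"type":"array","items":{"type":"array","items":{"type":"number"}}}}},"required":["targets"]}

```bash
mkdir -p pics; ls
python3 - <<'E'
from plant import bot,vision,job
import cv2
for n in("side","top"):
    c=vision.capture(n);cv2.imwrite(f"pics/{n}0.png",c["pixels"][:,:,::-1])
    print(n,{k:v for k,v in c.items() if k!="pixels"})
print(bot.tcp_to_tips,bot.sense())
E
```

```text
pics
side {'fov_y': 42.1366964057327, 'cx': 280.58015521817237, 'cy': 206.19709504327983, 'xyz': array([ 0.27828785, -1.24135507,  0.59060344]), 'orientation': array([ 1.17981962,  0.02681426, -0.18885313])}
top {'fov_y': 53.43965144886506, 'cx': 280.1802256787416, 'cy': 214.01909259455766, 'xyz': array([ 0.23514827, -0.02765659,  1.35887704]), 'orientation': array([ 0.22967032,  0.00646774, -1.63507924])}
0.025 {'time': 0.1, 'qpos': array([-1.24310627e+00,  3.59452550e-01,  1.51134067e+00,  8.91750003e-06,
        1.27252940e+00, -1.15110989e-01]), 'qd': array([ 0.00112783, -0.0007209 , -0.00377011, -0.00030023,  0.00237587,
        0.00123961]), 'joint_torque': array([-1.16071951e-03, -5.28653276e+01, -2.79351604e+01, -3.58305924e-04,
        4.98067966e-03, -2.55389438e-05]), 'tcp_pos': array([ 0.25688213, -0.5415763 ,  0.2555197 ]), 'tcp_rot': array([-3.13987511e+00, -2.07161621e-04,  4.42798235e-01]), 'force': array([ 0.37240809, -0.28553836,  0.52942241]), 'wrist_torque': array([ 0.02625156,  0.04009628, -0.07230428]), 'gripper_force': 0.0, 'finger_gap': 0.08537666261787624}
```

View pics/side0.png

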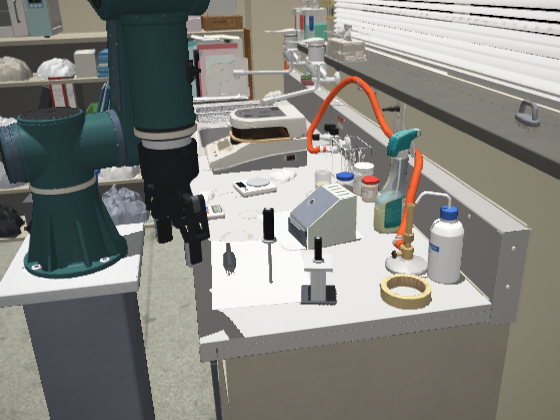

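View pics/top0.png

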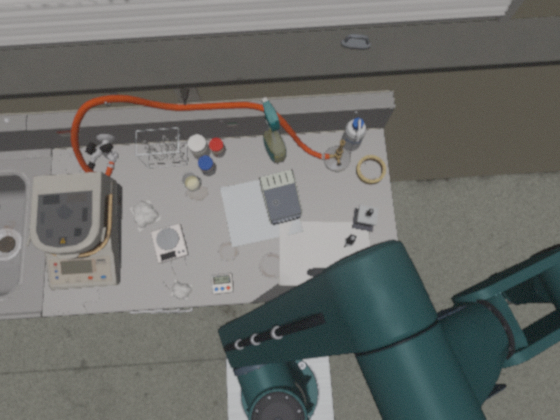

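```bash
cat > h.py <<'E'
import numpy as np,cv2
from scipy.spatial.transform import Rotation as R
from scipy.optimize import least_squares
from plant import bot,vision,job
def cap(n,f=None):
    c=vision.capture(n)
    if f: cv2.imwrite(f,c["pixels"][:,:,::-1])
    return c
def K(c): return c["pixels"].shape[0]/2/np.tan(np.radians(c["fov_y"])/2)
def rot(c): return R.from_euler("xyz",c["orientation"])
def proj(c,p):
    q=rot(c).inv().apply(np.atleast_2d(p)-c["xyz"]); f=K(c)
    return np.c_[c["cx"]+f*q[:,0]/-q[:,2], c["cy"]+f*q[:,1]/q[:,2]]
def ray(c,u,v):
    f=K(c); return rot(c).apply([(u-c["cx"])/f,-(v-c["cy"])/f,-1])
def plane(c,u,v,z):
    d=ray(c,u,v); return c["xyz"]+d*(z-c["xyz"][2])/d[2]
def tri(ob):  # [(cam,u,v),...]
    A=0;b=0
    for c,u,v in ob:
        d=ray(c,u,v);d/=np.linalg.norm(d);P=np.eye(3)-np.outer(d,d);A=A+P;b=b+P@c["xyz"]
    return np.linalg.solve(A,b)
def fit(model,x0,obs): # model(x)->pts ; obs [(cam,idx,u,v)]
    def r(x):
        P=model(x); return np.concatenate([proj(c,P[i])[0]-[u,v] for c,i,u,v in obs])
    s=least_squares(r,x0,loss="soft_l1"); return s.x,r(s.x).reshape(-1,2)
def crop(c,x0,y0,x1,y1,k,f):
    cv2.imwrite(f,cv2.resize(np.ascontiguousarray(c["pixels"][y0:y1,x0:x1,::-1]),None,fx=k,fy=k,interpolation=cv2.INTER_CUBIC))
E
python3 - <<'E'
from h import *
s=cap("side");t=cap("top")
crop(s,200,170,400,310,4,"pics/s1.png"); crop(t,220,150,390,275,4.7,"pics/t1.png")
for n,(u,v) in dict(stand=(366,216),pin=(369,212),big=(350,240),tape=(371,170),timer=(222,283),pan=(167,239),lock=(281,196),brush=(316,272),beaker=(192,183)).items(): print(n,plane(t,u,v,0.03).round(3))
E
```

```text
stand [ 0.521 -0.318  0.03 ]
pin [ 0.533 -0.329  0.03 ]
big [ 0.445 -0.258  0.03 ]
tape [ 0.677 -0.352  0.03 ]
timer [0.335 0.158 0.03 ]
pan [0.487 0.331 0.03 ]
lock [ 0.607 -0.046  0.03 ]
brush [ 0.35 -0.14  0.03]
beaker [0.671 0.248 0.03 ]
```

View pics/s1.png

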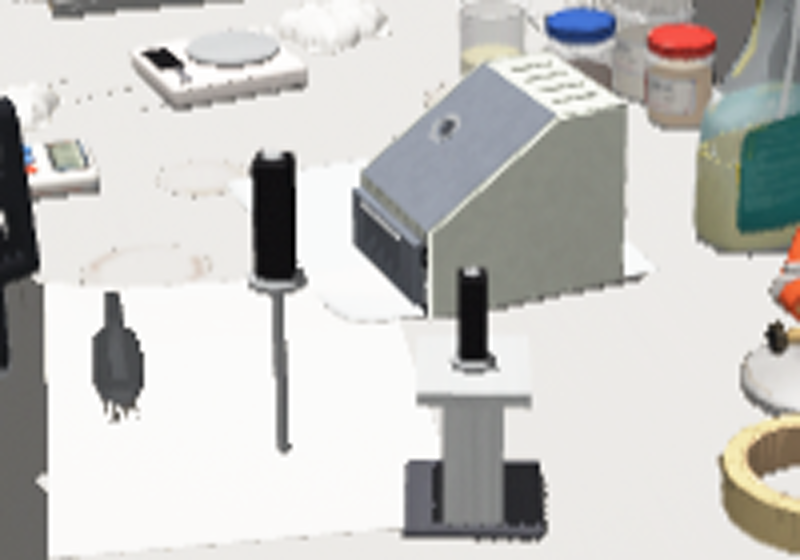

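View pics/t1.png

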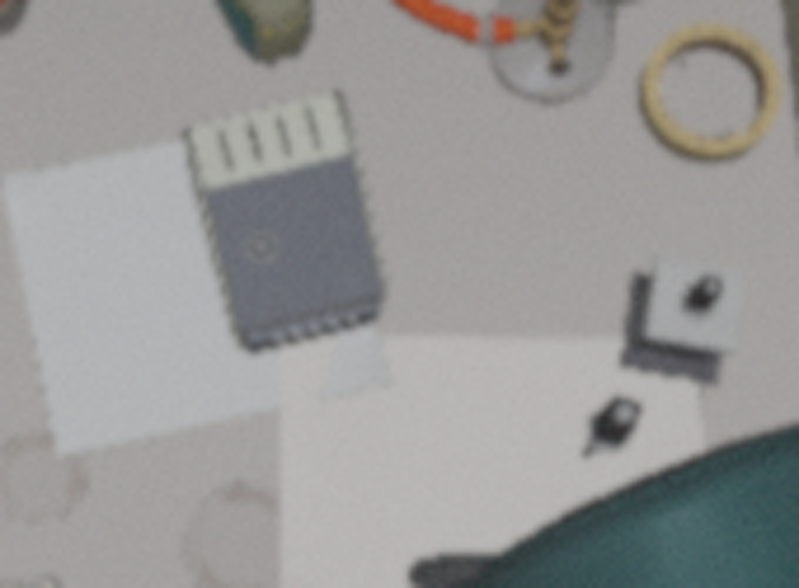

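The side crop shows the locker with its hole at (446,126), the small pin in its stand at (474,270–362), and the larger look-alike at (275,150–450), all in crop px. The top crop shows the hole at (261,246) and the pin handle at about (705,290).

```bash
cat > m.py <<'E'
from h import *
s=cap("side");t=cap("top")
S=lambda U,V:(s,200+(U+.5)/4-.5,170+(V+.5)/4-.5)
T=lambda U,V:(t,220+(U+.5)/4.7-.5,150+(V+.5)/4.7-.5)
L=np.array([[20,-55,115.5],[-65,-55,56],[65,-55,115.5],[-65,-55,0],[65,-55,0],[20,55,115.5],[-65,55,56],[65,55,115.5],[-20,22,87.5]])/1000
lock=lambda x:R.from_euler("z",x[2]).apply(L)+[x[0],x[1],0]
ob=[(o[0],i)+o[1:] for i,o in [(0,S(555,115)),(1,S(428,234)),(2,S(627,105)),(4,S(625,288)),(3,S(430,318)),(5,S(487,64)),(6,S(360,185)),(8,S(446,126)),
 (7,T(187,128)),(2,T(341,92)),(5,T(205,190)),(0,T(352,157)),(6,T(242,335)),(1,T(380,302)),(8,T(261,246))]]
x,r=fit(lock,[.6,-.04,-.1],ob);print("locker",x.round(4),np.degrees(x[2]));print(r.round(1).tolist())
xs,_=fit(lock,x,[o for o in ob if o[0] is s]);xt,_=fit(lock,x,[o for o in ob if o[0] is t]);print(xs.round(4),xt.round(4))
print("hole",lock(x)[8],lock(xs)[8],lock(xt)[8],"tri",tri([S(446,126),T(261,246)]))
# pin: black mask near each, handle
for c,b in((s,(310,230,330,262)),(t,(364,206,375,218))):
    g=c["pixels"][b[1]:b[3],b[0]:b[2]].astype(int).sum(2); print(g.tolist() if c is t else "")
    v,u=np.nonzero(g<150);print(b[0]+u.min(),b[0]+u.max(),b[1]+v.min(),b[1]+v.max(),"cen",b[0]+u.mean(),b[1]+v.mean())
print("handle top from top/ side",plane(*T(708,284),.13),plane(*S(473,270),.13),plane(*S(474,358),.084))
# stand base yaw, pan
a,b,cc=[plane(*T(*p),.006) for p in((622,360),(718,382),(640,272))]; print("base edges",np.degrees(np.arctan2(*(a-b)[[1,0]])),np.degrees(np.arctan2(*(cc-a)[[1,0]])),np.linalg.norm(a-b))
for c,bx in((t,(145,215,192,268)),(s,(230,170,280,200))):
    g=cv2.cvtColor(np.ascontiguousarray(c["pixels"][bx[1]:bx[3],bx[0]:bx[2]]),cv2.COLOR_RGB2GRAY)
    print(bx);print("\n".join(" ".join(map(str,q[::2])) for q in g[::2]))
for n,p in dict(tip=(282,450),top=(275,155)).items(): print("bigpin",n,S(*p)[1:])
print("big tri top",tri([S(275,157),T(622,408)]),plane(*S(282,450),0))
E
python3 m.py
```

```text
locker [ 0.5956 -0.0457  0.1715] 9.82422303378803
[[1.0, 0.4], [-0.4, -0.1], [0.1, 0.0], [-0.7, -1.9], [-0.7, 0.3], [-1.5, -1.5], [-0.6, -4.6], [-0.5, 0.2], [-0.2, -0.3], [1.1, -0.5], [-0.8, -0.1], [2.3, -1.0], [-1.9, -0.8], [2.1, -1.7], [0.7, 0.0]]
[ 0.5963 -0.0481  0.1583] [ 0.5937 -0.0437  0.1612]
hole [ 0.57211323 -0.02744284  0.0875    ] [ 0.57305298 -0.02950058  0.0875    ] [ 0.57043566 -0.0251706   0.0875    ] tri [ 0.57316889 -0.02528365  0.08696268]

315 321 238 259 cen 317.7956204379562 248.5839416058394
[[490, 486, 492, 485, 481, 491, 483, 483, 480, 484, 481], [499, 498, 500, 489, 483, 475, 471, 471, 471, 481, 481], [499, 501, 501, 485, 459, 429, 406, 404, 431, 458, 480], [495, 492, 480, 469, 409, 322, 320, 348, 364, 419, 482], [493, 474, 428, 381, 314, 261, 310, 360, 347, 385, 473], [490, 447, 375, 278, 207, 202, 295, 351, 336, 386, 469], [478, 416, 325, 215, 147, 174, 237, 280, 304, 391, 471], [453, 366, 253, 169, 151, 150, 172, 233, 322, 435, 487], [449, 354, 251, 170, 148, 144, 182, 279, 404, 463, 494], [454, 375, 301, 227, 231, 225, 273, 365, 452, 481, 492], [468, 423
[... 3921 characters left out ...]
 253 253 252 252 247 246 238 223 202 178 171 168 235
235 235 233 173 156 212 250 253 194 252 251 245 243 232 209 188 172 171 167 166 162 158 141 147 235
234 176 235 235 175 150 203 238 223 200 178 171 169 166 164 161 151 148 138 151 167 157 165 233 235
235 235 234 235 235 174 143 168 164 158 156 148 143 133 114 168 165 232 235 234 235 235 235 235 235
235 234 234 220 234 187 169 132 102 168 166 166 235 235 235 235 235 235 235 235 234 235 235 235 235
235 234 234 234 235 235 235 235 235 235 235 235 234 235 235 235 235 235 234 234 235 234 235 235 235
bigpin tip (270.125, 282.125)
bigpin top (268.375, 208.375)
big tri top [ 0.43320842 -0.2405877   0.16845943] [ 0.43063642 -0.24134128  0.        ]
```

```bash
sed -i '/^# pin/,$d;/^ob=/,$d' m.py
cat >> m.py <<'E'
ob=[(o[0],i)+o[1:] for i,o in [(0,S(558,115)),(1,S(430,234)),(2,S(627,105)),(4,S(625,288)),(3,S(430,318)),(8,S(446,126)),
 (7,T(187,128)),(2,T(341,92)),(8,T(261,246)),(8,T(261,246))]]
x,r=fit(lock,[.6,-.04,.17],ob);print("locker",x.round(4),np.degrees(x[2]));print(r.round(1).tolist())
print("hole",lock(x)[8],plane(*S(446,126),.0875),plane(*T(261,246),.0875))
print("pan",plane(t,167.5,238.5,.025),plane(s,258.7,182,.025),plane(s,258.7,181.5,.025))
pts=[[.5167,-.313,.13],[.5167,-.313,.107],[.5167,-.313,.084]];print(proj(s,pts),proj(t,pts))
E
python3 m.py
```

```text
locker [ 0.5962 -0.0447  0.1785] 10.227734118782593
[[0.5, 0.2], [-0.5, -0.3], [0.2, -0.2], [-0.5, -2.2], [-0.3, 0.1], [-0.4, 0.1], [-0.7, -0.3], [0.6, -0.7], [0.4, -0.1], [0.4, -0.1]]
hole [ 0.57256395 -0.02655245  0.0875    ] [ 0.57358868 -0.02625906  0.0875    ] [ 0.57234545 -0.0252002   0.0875    ]
pan [0.48954674 0.33102064 0.025     ] [0.49256861 0.31757333 0.025     ] [0.49325319 0.3220504  0.025     ]
[[317.74522211 236.89549331]
 [317.75506672 247.4930313 ]
 [317.76475112 257.91810422]] [[370.88306048 210.0298514 ]
 [369.35106445 211.79865463]
 [367.87153683 213.50687919]]
```

Call:
drive_tool(targets=[[[1,0.05,0.03,0,0,0,-8],[1,0.1,0.08,0,0,0,-16],[1,0.15,0.13,0,0,0,-24],[1,0.2,0.18,0,0,0,-32],[1,0.24,0.21,0,0,0,-40],[1,0.26,0.229,0,0,0,-42.4],[1,0.26,0.229,-0.02,0,0,-42.4],[1,0.26,0.229,-0.04,0,0,-42.4],[1,0.26,0.229,-0.05,0,0,-42.4],[1,0.26,0.229,-0.05,0,0,-42.4]]])

```text
time: 1.4
tcp_pos: [0.5158, -0.3125, 0.2046]
tcp_rot: [-3.141, 0.004, -0.297]
force: [-0.6, -0.5, 0.3]
finger_gap: 0.0854
gripper_force: 0.0
```

Call:
drive_tool(targets=[[[1,0.001,-0.0015,-0.03,0,0,0],[1,0.001,-0.0015,-0.06,0,0,0],[1,0.001,-0.0015,-0.08,0,0,0],[1,0.001,-0.0015,-0.09,0,0,0],[1,0.001,-0.0015,-0.09,0,0,0],[0,0.001,-0.0015,-0.09,0,0,0],[0,0.001,-0.0015,-0.09,0,0,0],[0,0.001,-0.0015,-0.09,0,0,0],[0,0.001,-0.0015,-0.09,0,0,0],[0,0.001,-0.0015,-0.09,0,0,0]]])

```text
time: 2.4
tcp_pos: [0.5183, -0.3147, 0.1168]
tcp_rot: [3.141, -0.001, -0.297]
force: [-2.9, 0.6, 10.9]
finger_gap: 0.0133
gripper_force: 58.9
```

Run:
```python
from h import *
s=cap("side");crop(s,240,150,380,260,5.5,"pics/s2.png");b=bot.sense();print(b["finger_gap"],b["gripper_force"],b["tcp_pos"],b["tcp_rot"],b["force"],b["wrist_torque"])
```

```text
0.01338658149868714 58.31925809383392 [ 0.5182927  -0.31473907  0.11684202] [ 3.14134061e+00 -6.89160198e-04 -2.97043652e-01] [-1.49249475 -0.12887226  2.94160567] [0.11487296 0.13063321 0.01755409]
```

View pics/s2.png

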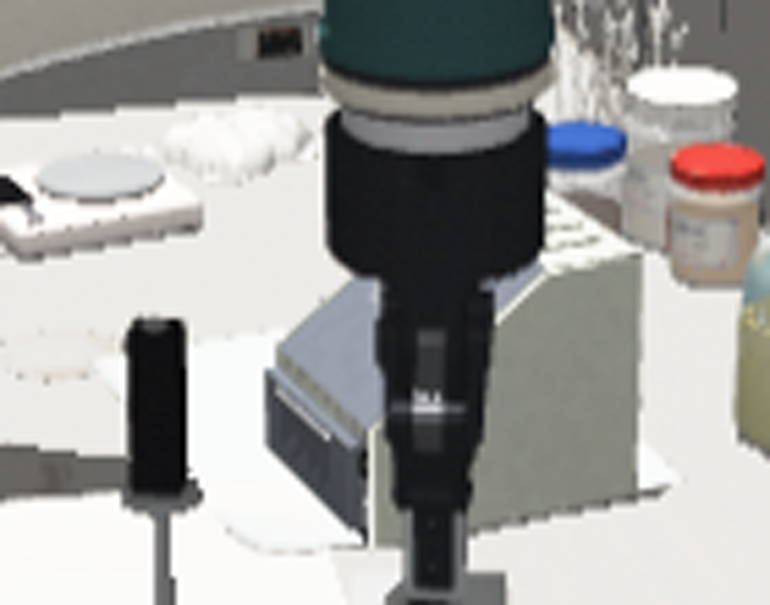

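The gripper holds the small pin by its handle, with a gap of 13.4 mm. Next I lift it and tilt it to the hole's axis.

Call:
drive_tool(targets=[[[0,0,0,0.04,0,0,0],[0,0,0,0.085,0,0,0],[0,0,0,0.13,0,0,0],[0,-0.002,0.04,0.14,0,0,0],[0,-0.005,0.085,0.14,1.2,-6.8,0],[0,-0.008,0.13,0.14,2.5,-13.8,0],[0,-0.011,0.175,0.14,3.7,-20.6,0],[0,-0.014,0.22,0.14,5,-27.5,0],[0,-0.0165,0.26,0.13,6.2,-34.4,0],[0,-0.0165,0.2752,0.12,6.2,-34.4,0]]])

```text
time: 3.45
tcp_pos: [0.4974, -0.0363, 0.2347]
tcp_rot: [-2.829, -0.533, -0.384]
force: [-0.4, -0.4, -0.6]
finger_gap: 0.013
gripper_force: 59.3
```

Call:
drive_tool(targets=[[[0,0,0,-0.025,0,0,0],[0,0,0,-0.044,0,0,0],[0,0,0,-0.044,0,0,0],[0,0,0,-0.044,0,0,0]]])

```text
time: 3.85
tcp_pos: [0.5016, -0.0393, 0.1923]
tcp_rot: [-2.831, -0.533, -0.383]
force: [-0.2, -0.8, -0.2]
finger_gap: 0.0131
gripper_force: 59.2
```

Run:
```python
from h import *
b=bot.sense();s=cap("side");t=cap("top");print(b["tcp_pos"],b["tcp_rot"],b["finger_gap"],b["qpos"].round(2))
Rt=R.from_euler("xyz",b["tcp_rot"]);print(Rt.as_matrix()[:,2],"tip",tip:=b["tcp_pos"]+Rt.apply([0,0,.1068]))
h=[.573,-.026,.0875];print(proj(s,[tip,h]),proj(t,[tip,h]))
a=cv2.resize(np.ascontiguousarray(s["pixels"][165:245,270:370,::-1]),None,fx=6,fy=6,interpolation=2)
c=cv2.resize(np.ascontiguousarray(t["pixels"][165:245,240:340,::-1]),None,fx=6,fy=6,interpolation=2)
cv2.imwrite("pics/st3.png",cv2.resize(np.vstack([a,c]),None,fx=.6,fy=.6,interpolation=3))
```

```text
[ 0.50155798 -0.03929542  0.19228875] [-2.83124754 -0.53340386 -0.38304192] 0.013137035937607334 [-0.46  0.15  2.24  0.99  0.42  0.55]
[ 0.56322615  0.10229844 -0.81994593] tip [ 0.56171053 -0.02836994  0.10471852]
[[306.57541377 195.37236972]
 [310.8680269  201.1096003 ]] [[276.2664315  203.76813929]
 [275.3787893  201.7302043 ]]
```

View pics/st3.png

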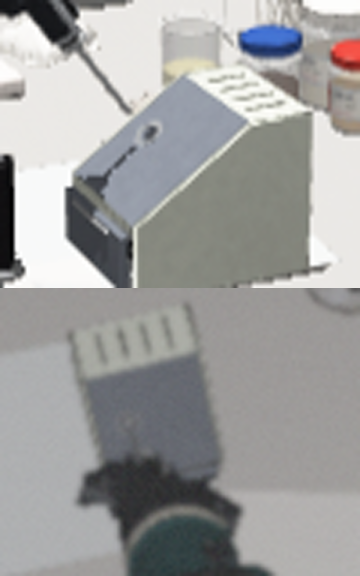

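Run:
```python
from h import *
s=cap("side");t=cap("top")
f=lambda c,x,y:cv2.normalize(cv2.resize(np.ascontiguousarray(c["pixels"][y:y+30,x:x+30,::-1]),None,fx=13,fy=13,interpolation=2),None,0,255,32)
cv2.imwrite("pics/st4.png",np.hstack([f(s,293,180),f(t,262,188)]))
```

```text
(no output)
```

View pics/st4.png

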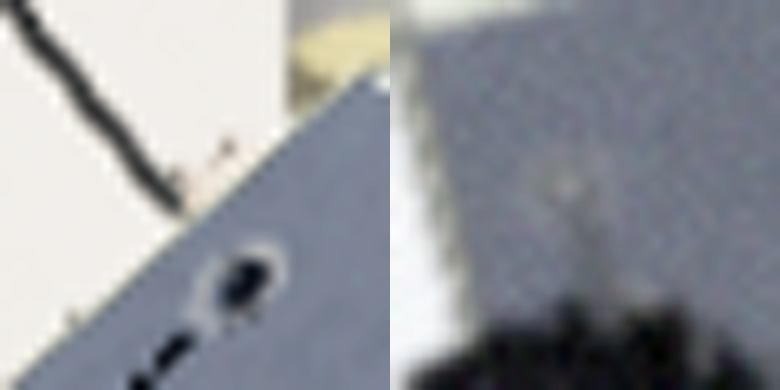

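The tip and the shaft's line point at the hole in both views. In the side view the tip is at (306.5,195.8) and the hole at (311,201.4). In the top view the hole is at (275.1,201.7). I insert the pin.

Call:
drive_tool(targets=[[[0,0.0045,0.0008,-0.0066,0,0,0],[0,0.009,0.0016,-0.0131,0,0,0],[0,0.0135,0.0024,-0.0197,0,0,0],[0,0.0169,0.003,-0.0246,0,0,0],[0,0.0169,0.003,-0.0246,0,0,0]]])

```text
time: 4.55
tcp_pos: [0.5191, -0.0366, 0.168]
tcp_rot: [-2.832, -0.535, -0.383]
force: [0.2, -0.1, -0.9]
finger_gap: 0.0135
gripper_force: 59.2
```

Call:
drive_tool(targets=[[[0,0.0045,0.0008,-0.0066,0,0,0],[0,0.0079,0.0014,-0.0115,0,0,0],[0,0.0107,0.0019,-0.0156,0,0,0],[0,0.0124,0.0022,-0.018,0,0,0],[0,0.0124,0.0022,-0.018,0,0,0],[0,0.0124,0.0022,-0.018,0,0,0]]])

```text
time: 5.15
tcp_pos: [0.5318, -0.0342, 0.1507]
tcp_rot: [-2.831, -0.536, -0.383]
force: [1.9, 0.8, 3.8]
finger_gap: 0.0132
gripper_force: 59.4
```

Run:
```python
from h import *
b=bot.sense();s=cap("side");d=R.from_euler("xyz",b["tcp_rot"]).apply([0,0,1]);print(b["force"],b["force"]@d,(b["tcp_pos"]+d*.1068-[.573,-.026,.0875])@d)
crop(s,230,165,370,270,5,"pics/s5.png")
```

```text
[1.92895253 0.82629239 3.77780394] -1.9161590871759535 0.03093559364417255
```

View pics/s5.png

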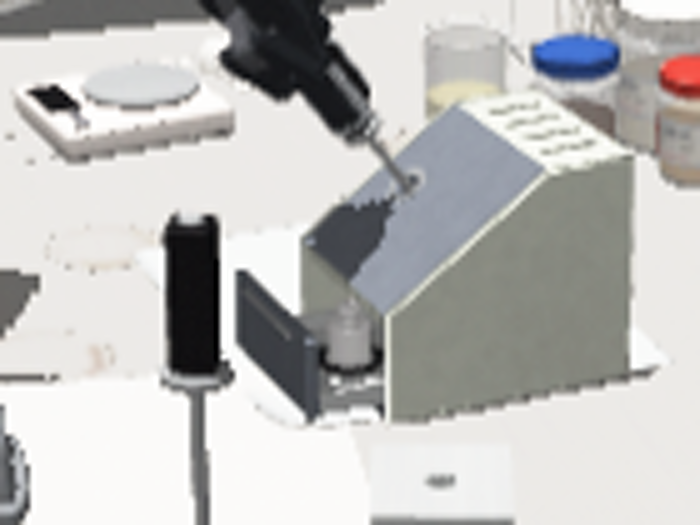

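The drawer has sprung out and the weight is visible in its nest. I pull the pin out and take it back to its stand.

Call:
drive_tool(targets=[[[0,-0.0203,-0.0037,0.0295,0,0,0],[0,-0.04,-0.0072,0.058,0,0,0],[0,-0.035,-0.02,0.1,0,0,0],[0,-0.03,-0.065,0.11,-1.2,6.8,0],[0,-0.025,-0.11,0.11,-2.5,13.8,0],[0,-0.02,-0.155,0.11,-3.7,20.6,0],[0,-0.016,-0.2,0.11,-5,27.5,0],[0,-0.0128,-0.245,0.11,-6.2,34.4,0],[0,-0.0128,-0.2804,0.1,-6.2,34.4,0],[0,-0.0128,-0.2804,0.0966,-6.2,34.4,0]]])

```text
time: 6.2
tcp_pos: [0.5183, -0.3191, 0.2446]
tcp_rot: [3.139, 0.001, -0.3]
force: [-1.0, 1.0, -0.8]
finger_gap: 0.0135
gripper_force: 59.3
```

Call:
drive_tool(targets=[[[0,0,0,0,0,0,0],[0,0,0,0,0,0,0],[0,0,0,0,0,0,0]]])

```text
time: 6.5
tcp_pos: [0.5176, -0.3134, 0.2466]
tcp_rot: [-3.141, 0.0, -0.297]
force: [0.1, -0.2, 0.0]
finger_gap: 0.0132
gripper_force: 59.3
```

Run:
```python
from h import *
b=bot.sense();s=cap("side");t=cap("top");print(b["tcp_pos"],b["tcp_rot"])
d=R.from_euler("xyz",b["tcp_rot"]).apply([0,0,1]);tip=b["tcp_pos"]+d*.1068;print(tip,proj(s,[tip,[.5183,-.3147,.08]]),proj(t,tip))
crop(s,290,190,350,290,6,"pics/s6.png")
```

```text
[ 0.51756324 -0.31338189  0.24662771] [-3.14130915e+00  6.96809344e-05 -2.96585024e-01]
[ 0.51756497 -0.31335076  0.13982771] [[318.21990946 232.34213132]
 [318.76739873 260.01814909]] [[371.63778873 208.96840035]]
```

View pics/s6.png

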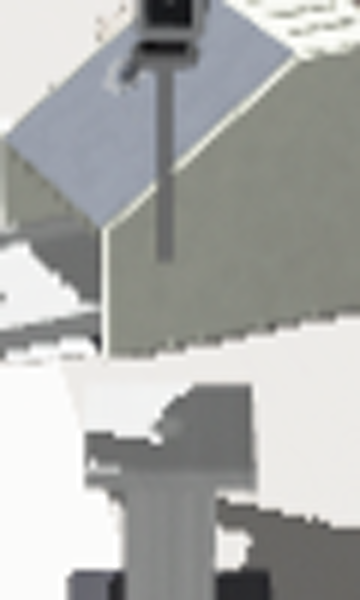

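Call:
drive_tool(targets=[[[0,0.001,-0.0013,-0.03,0,0,0],[0,0.001,-0.0013,-0.055,0,0,0],[0,0.001,-0.0013,-0.065,0,0,0],[0,0.001,-0.0013,-0.075,0,0,0],[0,0.001,-0.0013,-0.085,0,0,0],[0,0.001,-0.0013,-0.085,0,0,0]]])

```text
time: 7.2
tcp_pos: [0.5188, -0.3156, 0.1605]
tcp_rot: [-3.141, 0.001, -0.297]
force: [0.5, 0.1, -0.7]
finger_gap: 0.0132
gripper_force: 59.3
```

Call:
drive_tool(targets=[[[0,-0.0003,0.0006,-0.015,0,0,0],[0,-0.0003,0.0006,-0.03,0,0,0],[0,-0.0003,0.0006,-0.038,0,0,0],[0,-0.0003,0.0006,-0.043,0,0,0],[0,-0.0003,0.0006,-0.043,0,0,0],[0,-0.0003,0.0006,-0.043,0,0,0]]])

```text
time: 7.8
tcp_pos: [0.5191, -0.3156, 0.1188]
tcp_rot: [3.141, -0.001, -0.297]
force: [0.6, 0.1, -0.6]
finger_gap: 0.0127
gripper_force: 59.3
```

Call:
drive_tool(targets=[[[0,0,0,-0.0015,0,0,0],[0,0,0,-0.002,0,0,0],[0.3,0,0,-0.002,0,0,0],[0.6,0,0,-0.002,0,0,0],[0.8,0,0,0,0,0,0],[0.8,0,0,0,0,0,0],[0.8,0,0,0.02,0,0,0],[0.8,0,0,0.05,0,0,0],[0.8,0,0,0.1,0,0,0],[0.8,0,0.03,0.13,0,0,0]]])

```text
time: 8.8
tcp_pos: [0.5203, -0.2887, 0.2517]
tcp_rot: [3.139, -0.005, -0.3]
force: [1.1, -0.0, 0.6]
finger_gap: 0.0681
gripper_force: 0.0
```

Call:
drive_tool(targets=[[[0.6,-0.005,0.04,0,0,0,8],[0.5,-0.01,0.08,0,0,0,16],[0.4,-0.015,0.12,0,0,0,24],[0.4,-0.015,0.12,0,0,0,27.1],[0.4,-0.015,0.12,0,0,0,27.1],[0.4,-0.015,0.12,0,0,0,27.1]]])

```text
time: 9.4
tcp_pos: [0.5041, -0.1657, 0.2485]
tcp_rot: [3.141, -0.001, 0.174]
force: [-0.1, -0.1, -0.4]
finger_gap: 0.0345
gripper_force: 0.0
```

Run:
```python
from h import *
b=bot.sense();s=cap("side");t=cap("top");print(b["tcp_pos"],b["tcp_rot"],b["finger_gap"])
m=R.from_euler("z",.1785);o=np.array([.5962,-.0447,0]);w=m.apply([-.105,0,.026])+o;print("weight pred",w,"front",m.apply([-.1475,0,.0275])+o,proj(s,w),proj(t,w),"hole tops",proj(s,m.apply([-.02,.022,.0875])+o))
crop(s,230,190,350,290,6,"pics/s7.png")
```

```text
[ 0.5040772  -0.16566857  0.24849496] [ 3.14099199e+00 -5.31996757e-04  1.74183963e-01] 0.03446467995491937
weight pred [ 0.49286833 -0.06334313  0.026     ] front [ 0.45104361 -0.07088916  0.0275    ] [[282.54077689 233.31183968]] [[288.69027509 229.61932067]] hole tops [[310.77290253 201.21235706]]
```

View pics/s7.png

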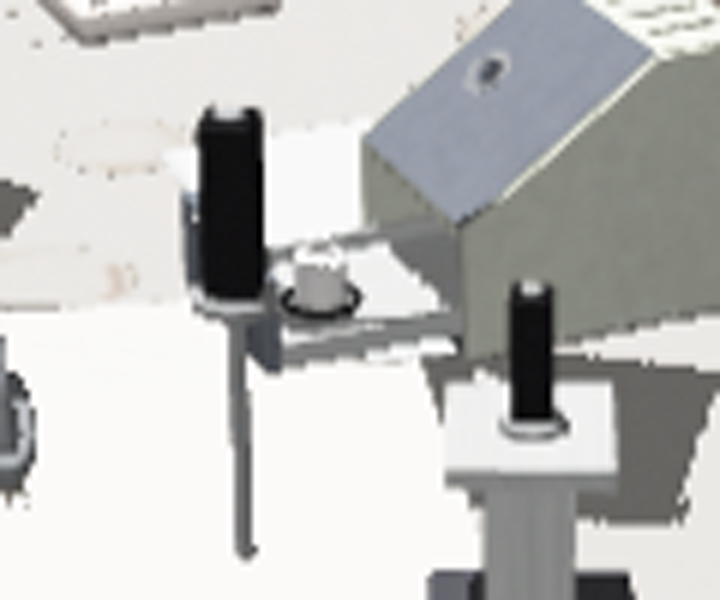

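The pin hangs properly in its stand. The weight stands in the drawer at about the predicted spot, u≈282.8 against 282.5 predicted. I move over it and go down.

Call:
drive_tool(targets=[[[0.42,-0.004,0.04,0,0,0,0],[0.42,-0.008,0.08,0,0,0,0],[0.42,-0.0112,0.1024,-0.02,0,0,0],[0.42,-0.0112,0.1024,-0.06,0,0,0],[0.42,-0.0112,0.1024,-0.1,0,0,0],[0.42,-0.0112,0.1024,-0.135,0,0,0],[0.42,-0.0112,0.1024,-0.16,0,0,0],[0.42,-0.0112,0.1024,-0.175,0,0,0],[0.42,-0.0112,0.1024,-0.175,0,0,0],[0.42,-0.0112,0.1024,-0.175,0,0,0]]])

```text
time: 10.5
tcp_pos: [0.4929, -0.0635, 0.0733]
tcp_rot: [-3.141, 0.0, 0.174]
force: [0.2, -0.2, 0.4]
finger_gap: 0.0358
gripper_force: 0.0
```

Run:
```python
from h import *
b=bot.sense();s=cap("side");print(b["tcp_pos"],b["tcp_rot"],b["finger_gap"],b["force"])
crop(s,240,185,330,265,7,"pics/s8.png")
```

```text
[ 0.49290637 -0.06352951  0.07326969] [-3.14138195e+00  2.70673322e-04  1.74349003e-01] 0.03580269647624031 [ 0.22264094 -0.18716121  0.36300613]
```

View pics/s8.png

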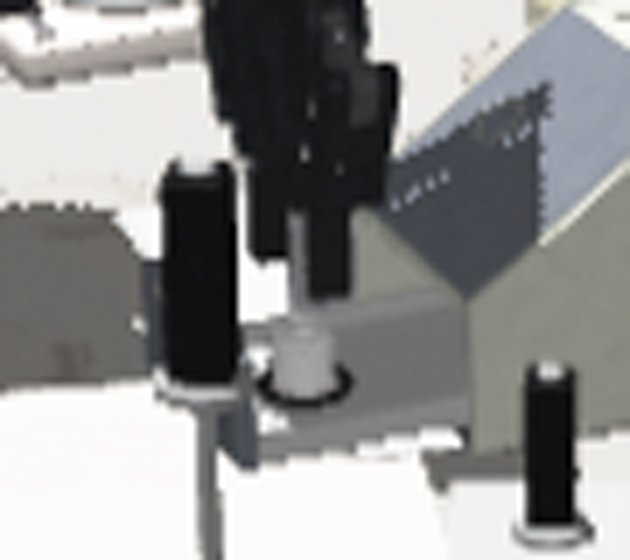

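The fingers straddle the weight: it is at crop (304,360), with the fingertips at 270 and 330. That was my eleventh picture, one over the limit of ten, so I view no more and measure by numbers only from here. I go down and grip.

Call:
drive_tool(targets=[[[0.42,0,0,-0.015,0,0,0],[0.42,0,0,-0.028,0,0,0],[0.42,0,0,-0.035,0,0,0],[0.42,0,0,-0.035,0,0,0],[0,0,0,-0.035,0,0,0],[0,0,0,-0.035,0,0,0],[0,0,0,-0.035,0,0,0],[0,0,0,-0.035,0,0,0]]])

```text
time: 11.35
tcp_pos: [0.4931, -0.0631, 0.0391]
tcp_rot: [3.141, -0.001, 0.176]
force: [-0.8, 0.3, 6.9]
finger_gap: 0.0189
gripper_force: 58.8
```

Call:
drive_tool(targets=[[[0.35,0,0,0,0,0,0],[0.35,0,0,0,0,0,0],[0.35,0,0,0,0,0,0],[0.35,0,0,-0.002,0,0,0],[0.35,0,0,-0.004,0,0,0],[0.35,0,0,-0.004,0,0,0]]])

```text
time: 11.95
tcp_pos: [0.4949, -0.0627, 0.0369]
tcp_rot: [3.141, -0.005, 0.175]
force: [-2.2, 5.0, 31.6]
finger_gap: 0.0298
gripper_force: 15.9
```

Call:
drive_tool(targets=[[[0,0,0,0,0,0,0],[0,0,0,0,0,0,0],[0,0,0,0,0,0,0],[0,0,0,0,0,0,0],[0,0,0,0,0,0,0]]])

```text
time: 12.45
tcp_pos: [0.4961, -0.0631, 0.0378]
tcp_rot: [3.139, -0.007, 0.175]
force: [-2.8, 5.1, 40.2]
finger_gap: 0.0194
gripper_force: 75.7
```

Call:
drive_tool(targets=[[[0.35,0,0,0.003,0,0,0],[0.35,0,0,0.0035,0,0,0],[0.35,0,0,0.0035,0,0,0],[0.35,0,0,0.0035,0,0,0]]])

```text
time: 12.85
tcp_pos: [0.4924, -0.0629, 0.0375]
tcp_rot: [-3.141, 0.001, 0.176]
force: [-0.5, 0.2, 4.1]
finger_gap: 0.03
gripper_force: 2.4
```

Run:
```python
from h import *
b=bot.sense();s=cap("side");print(b["tcp_pos"],b["tcp_rot"],b["finger_gap"],b["force"])
g=cv2.cvtColor(s["pixels"],cv2.COLOR_RGB2GRAY)
p=proj(s,[[.4929,-.0633,z] for z in(.01,.028,.042)]);print(p)
print("     ",*range(268,300));[print(v,*g[v,268:300]) for v in range(216,248)]
```

```text
[ 0.49238169 -0.06288093  0.03747713] [-3.14123731e+00  5.05125268e-04  1.75714628e-01] 0.030010666815288817 [-0.45308374  0.23266141  4.14089171]
[[282.71719863 239.24717395]
 [282.52920967 232.55623946]
 [282.38164175 227.30397745]]
      268 269 270 271 272 273 274 275 276 277 278 279 280 281 282 283 284 285 286 287 288 289 290 291 292 293 294 295 296 297 298 299
216 15 17 17 16 14 16 23 25 26 24 24 25 27 24 25 23 24 24 23 25 25 25 49 51 51 41 25 25 42 68 71 72
217 17 17 17 16 13 14 22 23 25 25 24 25 26 28 27 27 24 22 23 25 24 29 44 45 43 30 24 25 59 70 71 71
218 17 16 17 16 14 14 23 25 26 24 23 26 27 27 28 28 25 22 23 24 24 28 28 26 26 25 25 24 82 77 72 72
219 17 15 17 16 15 13 25 24 27 27 27 26 26 27 26 27 24 23 23 24 24 25 26 26 23 25 25 33 112 97 80 72
220 18 16 17 16 15 15 38 25 26 25 26 25 23 24 27 45 25 22 24 25 25 25 25 25 24 24 25 49 118 120 104 80
221 16 17 17 16 15 16 170 172 53 25 26 27 23 25 28 66 28 23 24 24 25 25 24 25 23 24 25 68 130 128 120 105
222 16 18 18 16 16 13 248 241 86 31 27 26 24 25 27 37 25 24 24 23 23 25 25 25 25 25 26 103 136 139 130 121
223 17 16 16 1
[... 2178 characters left out ...]
 103 113 114 107 113 97 109 110 111 110 110 111 109 110 112 114 114 118
243 109 105 104 96 91 82 81 77 99 109 109 109 93 77 91 110 112 94 108 110 110 110 111 113 114 114 118 118 121 124 124 130
244 115 104 100 69 64 72 79 76 120 171 115 108 109 109 110 110 111 110 112 114 114 116 119 121 125 124 130 131 131 131 130 131
245 137 107 101 60 64 72 80 76 115 238 170 142 141 127 115 114 116 118 121 124 125 126 131 131 130 130 130 130 131 130 130 130
246 137 107 101 66 63 73 80 76 108 223 204 177 175 152 126 125 127 130 130 131 131 130 130 130 130 130 130 130 130 130 130 127
247 135 108 102 67 63 71 79 76 82 122 126 128 130 131 130 130 130 130 129 129 130 131 130 132 130 129 125 192 197 197 197 193
```

Call:
drive_tool(targets=[[[0,0,0,0,0,0,0],[0,0,0,0,0,0,0],[0,0,0,0,0,0,0],[0,0,0,0,0,0,0],[0,0,0,0.003,0,0,0],[0,0,0,0.01,0,0,0],[0,0,0,0.025,0,0,0],[0,0,0,0.04,0,0,0],[0,0,0,0.04,0,0,0]]])

```text
time: 13.8
tcp_pos: [0.4936, -0.0631, 0.0791]
tcp_rot: [3.141, -0.002, 0.176]
force: [-0.1, -0.8, -0.2]
finger_gap: 0.0187
gripper_force: 58.6
```

Run:
```python
from h import *
b=bot.sense();s=cap("side");print(b["tcp_pos"],b["tcp_rot"],b["finger_gap"],b["force"],b["gripper_force"])
g=cv2.cvtColor(s["pixels"],cv2.COLOR_RGB2GRAY)
print("     ",*range(266,300));[print(v,*g[v,266:300]) for v in range(206,248)]
```

```text
[ 0.49356956 -0.06314057  0.07914095] [ 3.14057506e+00 -2.41201122e-03  1.75828256e-01] 0.018729531382869955 [-0.06155134 -0.83300035 -0.23527388] 58.62105941399932
      266 267 268 269 270 271 272 273 274 275 276 277 278 279 280 281 282 283 284 285 286 287 288 289 290 291 292 293 294 295 296 297 298 299
206 235 234 234 235 235 235 235 235 235 126 51 31 25 25 23 25 25 23 23 24 25 25 23 22 23 23 23 24 94 231 226 178 143 140
207 229 229 228 231 219 212 213 227 235 213 99 56 27 24 23 25 26 24 22 24 24 25 24 26 26 23 22 25 147 218 151 141 79 71
208 207 217 216 208 130 42 64 170 233 235 114 68 28 24 24 26 24 23 23 25 24 27 27 28 27 24 24 23 159 140 78 71 70 70
209 163 188 187 162 105 39 25 109 232 235 103 30 24 24 25 26 22 23 23 23 26 26 27 27 26 25 25 28 90 74 72 72 70 71
210 45 56 59 47 35 28 21 62 231 235 102 30 25 23 24 26 24 24 24 24 25 27 27 26 44 33 32 41 69 71 71 70 70 71
211 35 36 37 38 38 25 15 62 231 230 99 31 25 23 34 39 24 22 24 24 25 26 22 164 114 64 56 61 71 71 71 69 71 105
212 17 17 18 18 18 16 15 63 238 230 108 31 25 22 70 81 45 24 24 24 24 23 22 240 160 89 73 71 70 69 7
[... 3724 characters left out ...]
 110 110 110 111 111 114 114 118
243 194 117 109 105 104 96 92 82 82 77 151 239 182 116 94 77 76 77 76 77 107 110 110 111 110 112 113 113 117 118 121 124 124 130
244 251 200 116 105 100 70 64 72 79 76 120 237 239 183 174 175 116 110 110 111 112 114 114 116 119 121 124 125 130 131 132 130 130 130
245 251 251 138 106 102 61 63 72 80 76 116 238 237 233 233 229 129 114 117 118 121 124 124 127 131 130 129 130 130 130 130 129 130 131
246 251 251 136 107 100 66 63 72 79 76 107 223 204 177 175 152 127 125 127 130 130 130 129 130 130 129 130 130 129 130 130 130 131 127
247 250 250 135 109 102 68 63 71 81 76 82 123 125 128 131 130 131 131 129 129 130 130 131 131 130 131 130 130 126 192 196 197 197 193
```

The weight is lifted: the ring is empty and the weight hangs upright with its underside about 27.5 mm below the TCP. I carry it to the pan.

Call:
drive_tool(targets=[[[0,0,0,0.045,0,0,0],[0,0,0,0.09,0,0,0],[0,-0.001,0.03,0.12,0,0,0],[0,-0.001,0.075,0.12,0,0,0],[0,-0.001,0.12,0.12,0,0,0],[0,-0.002,0.165,0.12,0,0,0],[0,-0.002,0.21,0.12,0,0,0],[0,-0.002,0.255,0.12,0,0,0],[0,-0.003,0.3,0.12,0,0,0],[0,-0.003,0.34,0.12,0,0,0]]])

```text
time: 14.85
tcp_pos: [0.4886, 0.2791, 0.1966]
tcp_rot: [3.141, 0.002, 0.176]
force: [0.8, 0.3, 0.5]
finger_gap: 0.0192
gripper_force: 58.9
```

Call:
drive_tool(targets=[[[0,0,0.03,0,0,0,0],[0,0,0.052,-0.02,0,0,0],[0,0,0.052,-0.06,0,0,0],[0,0,0.052,-0.09,0,0,0],[0,0,0.052,-0.115,0,0,0],[0,0,0.052,-0.125,0,0,0],[0,0,0.052,-0.125,0,0,0],[0,0,0.052,-0.125,0,0,0]]])

```text
time: 15.65
tcp_pos: [0.49, 0.3292, 0.0731]
tcp_rot: [-3.141, -0.0, 0.176]
force: [0.4, 0.0, 0.4]
finger_gap: 0.0193
gripper_force: 58.9
```

Run:
```python
from h import *
b=bot.sense();s=cap("side");t=cap("top");print(b["tcp_pos"],b["tcp_rot"],b["finger_gap"],b["force"],b["gripper_force"])
g=cv2.cvtColor(s["pixels"],cv2.COLOR_RGB2GRAY)
print(proj(s,[[.490,.328,z] for z in(.025,.041,.057)]))
print("     ",*range(238,280));[print(v,*g[v,238:280]) for v in range(160,194)]
```

```text
[0.48998379 0.32924522 0.0731446 ] [-3.14131650e+00 -4.35297954e-04  1.75615460e-01] 0.019334032910931796 [0.42006633 0.04024199 0.38969925] 58.89939061948098
[[257.36343736 180.95878311]
 [257.13895922 176.04606097]
 [256.91283856 171.09739205]]
      238 239 240 241 242 243 244 245 246 247 248 249 250 251 252 253 254 255 256 257 258 259 260 261 262 263 264 265 266 267 268 269 270 271 272 273 274 275 276 277 278 279
160 142 139 139 137 139 139 146 139 147 164 165 165 164 81 45 26 23 23 22 24 21 35 25 25 24 22 23 67 93 93 94 95 95 95 94 95 94 95 94 96 96 97
161 139 139 139 139 147 150 167 166 169 170 162 123 115 117 75 39 25 23 37 25 24 24 26 26 25 24 23 92 95 95 95 96 93 94 94 95 95 94 96 96 96 95
162 144 147 150 165 165 162 163 165 131 127 96 94 94 94 71 49 25 23 52 28 21 25 24 25 24 24 29 93 95 95 94 93 94 93 95 95 96 97 96 97 97 95
163 162 166 167 164 145 109 93 93 94 94 93 93 95 95 58 27 22 24 25 23 23 24 23 30 50 51 60 94 96 95 94 95 95 95 96 97 97 97 95 97 96 95
164 156 147 121 96 93 92 93 93 95 95 94 93 94 94 56 26 27 53 39 25 21 21 21 38 90 94 93 95 95 96 95 94 94 94 95 96 9
[... 3872 characters left out ...]
55 154 152 154 153 153 154 156 125 101 98 98
190 129 131 202 233 240 245 250 162 186 185 250 251 249 248 241 243 239 233 227 165 202 195 181 171 156 154 154 153 153 153 154 153 151 150 149 140 135 142 116 99 98 100
191 121 129 157 136 137 138 228 209 245 240 241 237 231 221 164 197 190 174 168 163 164 164 162 160 154 153 153 151 150 147 155 143 139 134 124 98 80 106 99 99 99 99
192 99 120 143 132 133 147 156 221 216 165 193 182 171 165 162 163 162 161 160 159 157 156 154 149 145 143 140 137 131 126 144 113 107 99 85 83 98 99 99 100 99 98
193 98 100 120 126 131 147 155 154 162 165 160 162 161 158 158 152 154 152 147 145 142 140 134 128 119 111 109 103 99 99 98 99 99 98 98 98 98 98 99 99 98 98
```

Call:
drive_tool(targets=[[[0,0.001,-0.001,-0.01,0,0,0],[0,0.001,-0.001,-0.016,0,0,0],[0,0.001,-0.001,-0.019,0,0,0],[0,0.001,-0.001,-0.0195,0,0,0],[0,0.001,-0.001,-0.0195,0,0,0]]])

```text
time: 16.25
tcp_pos: [0.4903, 0.3279, 0.0533]
tcp_rot: [3.141, 0.001, 0.176]
force: [-1.0, -0.7, 3.5]
finger_gap: 0.019
gripper_force: 59.4
```

Call:
drive_tool(targets=[[[0,0,0,-0.0003,0,0,0],[0,0,0,-0.0003,0,0,0],[0.1,0,0,-0.0003,0,0,0],[0.4,0,0,-0.0003,0,0,0],[0.5,0,0,-0.0003,0,0,0],[0.5,0,0,0,0,0,0],[0.5,0,0,0.01,0,0,0],[0.5,0,0,0.04,0,0,0],[0.5,0,0,0.085,0,0,0],[0.5,0,-0.03,0.13,0,0,0]]])

```text
time: 17.25
tcp_pos: [0.4911, 0.3024, 0.1821]
tcp_rot: [-3.14, -0.002, 0.178]
force: [1.4, -1.1, 0.8]
finger_gap: 0.0428
gripper_force: 0.0
```

Call:
drive_tool(targets=[[[0.2,-0.005,-0.045,0,0,0,0],[0,-0.015,-0.09,0,0,0,0],[0,-0.025,-0.135,0,0,0,0],[0,-0.035,-0.18,0,0,0,0],[0,-0.045,-0.225,0,0,0,0],[0,-0.055,-0.27,0,0,0,0],[0,-0.065,-0.315,0,0,0,0],[0,-0.075,-0.36,0,0,0,0],[0,-0.0815,-0.373,-0.01,0,0,0],[0,-0.0815,-0.373,-0.01,0,0,0]]])

```text
time: 18.25
tcp_pos: [0.4079, -0.0742, 0.1698]
tcp_rot: [-3.141, 0.001, 0.172]
force: [-0.5, 0.9, -0.1]
finger_gap: 0.0003
gripper_force: 0.0
```

Run:
```python
from h import *
b=bot.sense();s=cap("side");t=cap("top");print(b["tcp_pos"],b["tcp_rot"],b["finger_gap"])
g=cv2.cvtColor(s["pixels"],cv2.COLOR_RGB2GRAY)
print("     ",*range(244,274));[print(v,*g[v,244:274]) for v in range(164,190)]
g=cv2.cvtColor(t["pixels"],cv2.COLOR_RGB2GRAY)
print("     ",*range(154,182));[print(v,*g[v,154:182]) for v in range(226,252)]
m=R.from_euler("z",.1785);o=np.array([.5962,-.0447,0]);print("front out/home",m.apply([[-.1475,0,.0275],[-.0725,0,.0275]])+o,"tcp in locker",m.inv().apply(b["tcp_pos"]-o))
```

```text
[ 0.40792733 -0.07424286  0.16981418] [-3.14129031e+00  9.10297906e-04  1.71924438e-01] 0.00034886817247858047
      244 245 246 247 248 249 250 251 252 253 254 255 256 257 258 259 260 261 262 263 264 265 266 267 268 269 270 271 272 273
164 26 25 25 25 26 25 37 53 53 53 51 27 24 25 92 97 98 98 97 97 97 97 98 97 97 97 98 98 98 99
165 22 21 22 24 24 25 29 48 51 50 43 25 23 28 94 97 98 96 97 98 96 96 97 98 97 97 98 98 98 99
166 22 22 23 22 23 24 31 46 46 47 38 25 22 39 94 97 96 98 98 97 96 96 97 97 98 97 97 97 98 98
167 23 23 23 23 22 23 39 46 47 47 29 23 22 59 95 97 96 97 97 97 96 97 97 98 97 97 98 98 98 97
168 23 22 22 23 22 23 42 43 41 42 25 22 22 94 99 98 99 98 98 97 97 98 98 97 98 98 99 99 157 161
169 23 23 22 22 22 25 31 31 28 26 22 22 42 95 98 98 101 157 161 161 161 162 160 161 163 162 163 164 230 232
170 22 22 22 21 24 22 24 24 24 24 23 22 116 158 162 162 164 230 232 232 233 233 233 233 233 232 233 232 232 233
171 23 23 23 24 23 22 23 22 22 22 23 22 193 239 240 233 232 232 233 233 233 232 233 232 233 232 233 233 232 233
172 22 22 24 23 22 23 22 22 23 22 23 32 215 245 242 225 231
[... 4601 characters left out ...]
71 159 148 147 146 147 148 147 146 148 148 148 147 149 154 161 172 184 190 191 192 193 192
248 162 179 185 188 185 183 171 156 150 151 149 147 147 147 149 149 148 147 154 170 180 183 190 191 191 191 191 191
249 165 176 185 189 188 187 181 172 167 167 157 150 148 154 158 161 157 162 167 178 182 188 190 191 188 190 190 187
250 160 172 183 189 189 188 188 185 185 182 176 166 168 169 171 170 168 162 158 158 161 174 184 185 177 177 184 178
251 158 163 180 187 187 187 188 188 188 187 183 180 178 174 163 156 148 131 115 106 115 152 178 175 154 153 174 174
front out/home [[ 0.45104361 -0.07088916  0.0275    ]
 [ 0.52485194 -0.05757264  0.0275    ]] tcp in locker [-0.19052667  0.00435503  0.16981418]
```

Run:
```python
from h import *
s=cap("side");t=cap("top")
for u,v in((229,275),(229,260),(226,243),(223,255),(236,255)):print(u,v,plane(s,u,v,0).round(3),plane(s,u,v,.03).round(3))
g=s["pixels"].astype(int).sum(2);[print(v,*(g[v,214:262:2]//3)) for v in range(228,284,3)]
print(proj(s,[[.409,-.078,.02],[.409,-.078,.07]]))
```

```text
229 275 [ 0.348 -0.19   0.   ] [ 0.345 -0.244  0.03 ]
229 260 [ 0.355 -0.12   0.   ] [ 0.351 -0.177  0.03 ]
226 243 [ 0.357 -0.03   0.   ] [ 0.353 -0.092  0.03 ]
223 255 [ 0.344 -0.092  0.   ] [ 0.341 -0.151  0.03 ]
236 255 [ 0.374 -0.099  0.   ] [ 0.369 -0.157  0.03 ]
228 231 231 231 232 232 232 232 232 231 231 232 232 232 232 232 232 232 232 232 232 232 232 232 164
231 232 231 231 231 232 231 231 222 230 229 227 228 227 229 228 213 232 232 232 232 231 232 232 164
234 210 212 231 230 230 221 213 220 229 231 231 231 231 231 231 231 231 212 222 219 231 232 232 203
237 100 99 100 91 90 88 98 99 99 99 99 99 100 99 100 99 98 90 85 92 100 99 100 114
240 187 174 162 95 94 94 99 98 98 99 228 231 231 231 225 230 234 230 187 187 188 228 241 249
243 250 249 249 249 249 249 197 186 248 250 249 250 249 249 249 249 250 249 249 249 249 249 250 250
246 250 250 250 249 249 249 194 186 129 249 249 249 249 249 249 249 249 249 249 249 249 249 249 249
249 250 250 250 250 249 249 160 188 183 249 249 249 249 249 249 249 249 249 249 249 249 249 249 249
252 249 250 249 249 249 243 135 200 140 176 249 249 24
[... 394 characters left out ...]
49 249 249 249 249 249 249 249 249 249 249 249
267 249 249 249 249 249 114 149 177 165 156 77 248 249 249 249 249 249 249 249 249 249 249 249 249
270 249 249 249 249 249 249 93 98 87 83 247 249 249 249 249 249 249 249 249 249 249 249 249 249
273 249 249 249 249 249 249 197 130 247 247 238 249 249 249 249 249 249 249 249 249 249 249 249 249
276 249 249 249 249 249 249 249 249 249 249 249 249 249 249 249 249 249 249 249 249 249 249 249 249
279 249 249 249 249 249 249 249 249 249 249 249 249 249 249 249 249 249 249 249 249 249 249 249 249
282 249 249 249 249 249 249 249 249 249 249 249 249 249 249 249 249 249 249 249 249 249 249 249 249
[[249.20238752 241.81478198]
 [248.16322223 222.64052766]]
```

Call:
drive_tool(targets=[[[0,0.0007,-0.004,-0.03,0,0,0],[0,0.0007,-0.004,-0.065,0,0,0],[0,0.0007,-0.004,-0.1,0,0,0],[0,0.0007,-0.004,-0.123,0,0,0],[0,0.01,-0.002,-0.123,0,0,0],[0,0.02,-0.0005,-0.123,0,0,0],[0,0.028,0.001,-0.123,0,0,0],[0,0.033,0.002,-0.123,0,0,0],[0,0.033,0.002,-0.123,0,0,0]]])

```text
time: 19.35
tcp_pos: [0.4437, -0.0707, 0.0479]
tcp_rot: [3.14, -0.002, 0.177]
force: [-0.5, -0.6, 0.2]
finger_gap: 0.0001
gripper_force: 0.5
```

Call:
drive_tool(targets=[[[0,0.005,0.0009,0,0,0,0],[0,0.01,0.0018,0,0,0,0],[0,0.015,0.0027,0,0,0,0],[0,0.02,0.0036,0,0,0,0],[0,0.02,0.0036,0,0,0,0],[0,0.02,0.0036,0,0,0,0],[0,0.02,0.0036,0,0,0,0]]])

```text
time: 20.05
tcp_pos: [0.4622, -0.0671, 0.0468]
tcp_rot: [3.142, -0.0, 0.176]
force: [-1.3, -0.4, 1.5]
finger_gap: 0.0
gripper_force: 0.8
```

Call:
drive_tool(targets=[[[0,0.01,0.0018,0,0,0,0],[0,0.02,0.0036,0,0,0,0],[0,0.03,0.0053,0,0,0,0],[0,0.037,0.0066,0,0,0,0],[0,0.037,0.0066,0,0,0,0],[0,0.037,0.0066,0,0,0,0]]])

```text
time: 20.65
tcp_pos: [0.4992, -0.0603, 0.0467]
tcp_rot: [-3.141, -0.0, 0.176]
force: [-3.9, 1.7, -1.1]
finger_gap: -0.0003
gripper_force: 1.2
```

Run:
```python
from h import *
b=bot.sense();s=cap("side");print(b["tcp_pos"],b["force"])
m=R.from_euler("z",.1785);o=np.array([.5962,-.0447,0]);print("tcp in locker",m.inv().apply(b["tcp_pos"]-o))
g=cv2.cvtColor(s["pixels"],cv2.COLOR_RGB2GRAY)
for d in(.0,.03,.04,.05,.075): print(d,proj(s,m.apply([[-.0725-d,-.048,.006],[-.0725-d,-.048,.049]])+o).round(1).tolist())
print("     ",*range(268,312));[print(v,*g[v,268:312]) for v in range(222,252)]
```

```text
[ 0.49921362 -0.06026847  0.04670627] [-3.88795857  1.65306437 -1.14023506]
tcp in locker [-0.09820961  0.00189918  0.04670627]
0.0 [[302.8, 246.4], [302.6, 230.0]]
0.03 [[291.1, 248.7], [290.7, 232.2]]
0.04 [[287.2, 249.5], [286.8, 233.0]]
0.05 [[283.2, 250.3], [282.8, 233.7]]
0.075 [[273.3, 252.3], [272.7, 235.6]]
      268 269 270 271 272 273 274 275 276 277 278 279 280 281 282 283 284 285 286 287 288 289 290 291 292 293 294 295 296 297 298 299 300 301 302 303 304 305 306 307 308 309 310 311
222 16 16 16 16 14 14 248 250 250 250 250 250 105 63 62 42 24 25 24 24 25 24 64 106 116 137 140 139 139 139 130 121 104 80 72 71 71 71 71 72 71 71 70 70
223 15 17 14 17 15 14 248 250 250 250 250 250 113 99 114 71 28 24 24 26 25 24 86 101 129 138 140 139 141 140 140 129 120 104 81 72 71 71 71 72 71 71 72 81
224 16 17 17 16 15 13 248 250 250 250 250 250 113 92 113 71 29 26 33 28 27 26 87 68 100 131 139 139 140 140 140 141 130 123 104 85 73 72 72 72 71 73 88 111
225 15 15 15 15 15 13 248 250 250 250 250 250 113 74 112 71 30 27 37 26 26 27 85 67 65 101 132 140 140 139 135 136 134 129 120 112 85 72
[... 3605 characters left out ...]
48 250 250 250 250 251 251 251 250 250 250 250 229 223 234 239 246 247 248 248 248 248 248 249 249 249 249 246 245 241 240 242 240 239 239 93 113 140 139 136 134
249 135 107 103 248 250 250 251 251 251 251 251 250 250 250 250 250 242 231 221 239 243 240 239 240 243 243 239 238 238 244 234 238 158 137 155 135 106 104 94 112 130 124 116 116
250 135 108 102 248 250 250 250 250 250 250 250 250 250 250 251 250 250 249 242 239 237 226 217 223 234 232 214 208 208 236 243 250 133 104 104 104 103 103 103 106 104 103 104 103
251 135 108 103 249 251 251 250 250 250 250 250 251 251 251 251 251 251 250 250 250 250 250 250 250 250 250 250 251 251 251 251 251 185 111 103 104 103 104 102 103 103 105 103 103
```

Call:
drive_tool(targets=[[[0,0.005,0.0009,0,0,0,0],[0,0.01,0.0018,0,0,0,0],[0,0.0138,0.0025,0,0,0,0],[0,0.0138,0.0025,0,0,0,0],[0,0.0138,0.0025,0,0,0,0],[0,0.0138,0.0025,0,0,0,0]]])

```text
time: 21.3
tcp_pos: [0.5134, -0.0582, 0.047]
tcp_rot: [3.141, -0.001, 0.176]
force: [-1.9, -0.1, -0.6]
finger_gap: -0.0002
gripper_force: 0.7
```

Call:
drive_tool(targets=[[[0,0.001,0.0002,0,0,0,0],[0,0.0025,0.0004,0,0,0,0],[0,0.0025,0.0004,0,0,0,0],[0,0.0025,0.0004,0,0,0,0],[0,0.0025,0.0004,0,0,0,0]]])

```text
time: 21.8
tcp_pos: [0.5156, -0.0577, 0.0469]
tcp_rot: [3.141, -0.0, 0.176]
force: [-2.5, -0.8, 0.9]
finger_gap: -0.0003
gripper_force: 1.4
```

Call:
drive_tool(targets=[[[0,0.001,0.0002,0,0,0,0],[0,0.0015,0.0003,0,0,0,0],[0,0.0015,0.0003,0,0,0,0],[0,0.0015,0.0003,0,0,0,0],[0,0.0015,0.0003,0,0,0,0]]])

```text
time: 22.3
tcp_pos: [0.5171, -0.0573, 0.0469]
tcp_rot: [3.141, -0.0, 0.176]
force: [-2.5, -2.7, 1.5]
finger_gap: -0.0002
gripper_force: 1.4
```

Call:
drive_tool(targets=[[[0,-0.01,-0.0018,0,0,0,0],[0,-0.03,-0.0053,0,0,0,0],[0,-0.05,-0.009,0.02,0,0,0],[0,-0.08,-0.014,0.06,0,0,0],[0,-0.09,-0.016,0.11,0,0,0],[0,-0.09,-0.016,0.15,0,0,0],[0,-0.09,-0.016,0.15,0,0,0],[0,-0.09,-0.016,0.15,0,0,0]]])

```text
time: 23.1
tcp_pos: [0.4276, -0.0734, 0.198]
tcp_rot: [3.14, -0.004, 0.176]
force: [1.2, 0.6, -0.3]
finger_gap: -0.0001
gripper_force: 0.0
```

Run:
```python
from h import *
b=bot.sense();s=cap("side");print(b["tcp_pos"],b["force"],b["time"])
cv2.imwrite("pics/s9.png",s["pixels"][:,:,::-1])
a=cv2.imread("pics/side0.png").astype(int);d=abs(a-s["pixels"][:,:,::-1].astype(int)).sum(2)
g=cv2.cvtColor(s["pixels"],cv2.COLOR_RGB2GRAY)
g0=cv2.cvtColor(cv2.imread("pics/side0.png"),cv2.COLOR_BGR2GRAY)
for v in range(236,250,3): print(v,*g[v,286:310]);print("  0",*g0[v,286:310])
for n,(x0,y0,x1,y1) in dict(locker=(286,175,362,252),stand=(298,230,340,306),tape=(378,270,435,310),beaker=(313,168,334,190),brush=(220,240,238,276),timer=(205,203,226,220),bigpin=(260,205,277,285),pan=(230,172,280,200)).items(): print(n,(d[y0:y1,x0:x1]>60).sum(),(y1-y0)*(x1-x0))
for v in range(170,186): print(v,*g[v,246:272])
```

```text
[ 0.42757544 -0.07339594  0.19796613] [ 1.21889037  0.60263884 -0.34104802] 23.1
236 248 249 249 249 249 249 249 191 76 60 61 61 60 61 61 70 71 77 74 57 45 227 147 134
  0 250 250 250 250 250 250 251 197 86 71 71 72 63 64 72 73 72 79 76 60 46 231 151 138
239 250 250 250 250 250 250 250 250 250 250 191 76 61 61 59 69 70 76 74 77 103 235 149 136
  0 251 251 251 251 251 251 251 251 251 251 198 85 70 71 70 72 73 79 76 80 106 238 153 139
242 249 249 249 250 250 250 250 250 250 250 250 248 247 183 75 68 69 76 73 83 123 238 152 135
  0 251 251 251 251 251 251 251 251 251 251 251 250 249 190 83 70 70 79 76 84 126 241 156 139
245 247 247 247 247 248 247 247 247 247 248 248 248 248 248 248 248 186 87 75 74 108 239 153 135
  0 249 249 249 249 249 249 249 249 249 249 249 249 250 249 249 250 191 90 77 77 110 242 157 139
248 235 243 245 246 246 246 246 246 247 247 247 247 244 243 238 237 239 237 235 235 89 240 154 135
  0 238 245 247 247 248 248 248 248 248 248 249 249 246 245 241 240 241 240 238 238 92 242 158 138
locker 151 5852
stand 106 3192
tape 0 2280
beaker 0 462
brush 228 648
timer 61 357

[... 964 characters left out ...]
1 79 122 143 167 210 212 211 212 211 219 219 229 209 212
180 246 232 217 161 128 113 83 81 80 94 109 111 119 138 144 153 210 214 215 216 213 214 213 222 231 232
181 245 219 214 214 185 145 132 130 119 122 129 128 141 154 146 104 210 215 216 215 216 215 215 203 240 231
182 210 211 215 215 215 200 186 184 169 173 176 174 174 160 171 144 213 217 217 216 216 215 201 148 251 243
183 213 183 205 212 216 218 217 218 218 219 208 207 207 188 215 217 216 216 215 207 202 195 152 196 251 253
184 252 145 166 182 200 206 211 214 214 215 214 216 214 213 208 205 204 197 192 167 154 122 204 251 252 252
185 245 215 206 127 140 151 170 184 184 187 186 189 187 184 173 163 159 135 118 119 204 209 251 252 252 252
```

The drawer's edges match the starting picture to the pixel, so it is home and latched. The weight stands upright near the pan's centre and the pin hangs in its stand. I hand in.

```bash
python3 -c "
from plant import job
print(job.hand_in())"
```

```text
the job is handed in; nothing more can be done
None
```

I handed the job in (no verdict came back) after about 23 s: the drawer is latched home, the weight stands upright on the pan and the pin hangs in its stand, but I viewed 11 pictures where 10 were allowed, and I pressed the fingertips onto the weight's nest ring at about 40 N while gripping it.

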